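# Lock the filter cartridge into the bayonet port

### The arm

A 7-joint arm with a two-finger parallel gripper is mounted at the origin on the work surface. World frame = base frame: x ahead of the robot, y to its left, z up, the work surface at z = 0. Lengths are in m, angles in rad, forces in N, time in s.
With the tool pointing down it reaches from about 0.4 to 0.925 m from the base axis. Payload 5.6 kg.
Tool frame: the origin (TCP) lies between the finger pads; the fingertips stand 19 mm ahead of it and the grasp point (between the pads) is the TCP; z points along the fingers, y is the line along which they close (so a half turn about z gives the same grasp; the last joint's range is limited). The gripper opens to 85 mm and grips with 20 to 120 N. Pads are 22 mm wide; open, the fingers measure 114 mm over their backs; the gripper's body (76 mm by 85 mm) begins 54 mm behind the grasp point. The pads swing forward as they close: fully open they stand 13 mm farther back than shut.
Start: joints at [-1.315, 0.468, -0.012, 1.603, 0.006, 1.071, -0.056], TCP at [0.191, 0.621, 0.25] pointing down, gripper open.
Joint ranges: [-2.53, 2.53], [-0.31, 2.02], [-1.57, 1.55], [0.28, 2.44], [-1.29, 4.43], [0.15, 1.84], [-2.92, 2.92]. Speed limits (rad/s): [2.57, 2.57, 3.14, 3.14, 3.14, 3.14, 3.14].

### API

Orientations are given as a rotation vector (axis times angle).
In Python, from rig import monitor, optics, env gives the robot as it stands.
- The arm moves only by the tool apply_moves, never from a script. Its argument "moves" is a list that holds one entry, the list of rows, each a list of 6 numbers: the shift along the tool's x, y, z in mm, then the turn, a rotation vector about the tool's x, y, z in rad. In form: [[[x, y, z, ax, ay, az], ...]]. A call has 1 to 5 rows; each row is the pose to reach, as a shift and turn from the pose commanded when the call began, along the tool's axes at that moment; what a row does not reach only later rows make up. A row lasts 1/12 s, in which the tool goes at most 41.7 mm and 7.16 degrees, less where a joint would pass 70% of its speed; a pose out of reach is approached as far as the arm can. A call with a gripper value outside its range is refused whole. "jaw" is the opening, from 0 (shut) to 1 (fully open), set as the call begins (left out, the last holds). The fingers move at their own pace and stop on an object; the grip force is fixed at half the most. Time passes only in rows, so rows that repeat a pose let the fingers close. It gives the time, the measured TCP pose, the force, the opening and the grip force at its end, in the units of the state.
- monitor.sense(): the state, without advancing time (a new reading comes with each control period).
- optics.grab_frame(name): name is "side" or "top" or "wrist"; returns a dict with "color" (480x640x3 uint8, red, green, blue), "vfov" (degrees; the focal length in pixels is half the picture's height over the tangent of half this angle, whatever the lens; pixels are square), "cx", "cy" (the principal point, pixels), "k1" (the pictures are not rectified: a ray, as slopes to the right and down, at radius r is drawn at 1 + k1 r^2 times it, then the intrinsics apply), "eye" and "attitude" of the camera in the world; the wrist camera has in their place "hand_eye" (4x4, takes a point from camera to tool coordinates, whose origin is the TCP and whose axes are the flange's). Camera axes: x right, y up, looking along -z (the intrinsics and any distortion apply to the point x, -y, -z); pixel columns grow to the right and rows downward; lengths in m; the calibration is good to about 2 mm. A picture is of the moment at which its call begins: read the wrist's pose just before it. There is no depth.
- env.job_done(): hands the job in; it is judged then, once.
The state is a dict: "t": time; "qpos": joint angles; "joint_vel": joint speeds; "effort": joint torques, N m; "position": TCP position; "tool_rot": TCP orientation; "force": force on the tool from outside, world axes, zero at the start; "torque": the same for the moment, N m; "gripper_width": finger opening in m; "gripper_force": force on a finger pad.
Only numpy, scipy, OpenCV 4.12 (cv2) and the standard library are available. Lean on these libraries where they do the work, as an engineer would, in place of code of your own. Each camera call takes 0.05 s, during which the arm holds its last target. There are 200 camera calls.

### The job

Fit the two-lug filter cartridge into the bayonet port: line its two lugs up with the two slots, push it fully in, then twist it clockwise (seen from above) until it is locked, and let go. Leave the three-lug cartridge where it stands.

Things in the scene. Friction and masses are not known exactly. Their poses are not given: they have to be found in the camera images.
- cartridge: Two-lug cartridge, 0.3 kg, upright, 75 mm tall. Origin: underside centre; z up; x along lugs and bar grip (half-turn symmetric). Heights in mm: 0-14 foot, radius 20; 14-22 two opposite brass lugs, 14 wide, reaching 42 from the axis; white body, radius 22, to 34; flange, radius 31, 34-40; black bar grip 40-75, 50 long (x), 14 thick (y): pinch across it, fingertips above the flange.
- three_lug: Wrong cartridge, leave it alone: same body, bar grip and height, but three lugs 120 degrees apart (one along its +x). Origin: centre of its underside, z up, x along the bar grip. Which of the two cartridges stands where varies.
- port: Bayonet port, fixed: grey block 124 x 124 mm with a metal top plate, 38 mm high. Origin: underside centre, on the mouth's axis; z up; x along the two slots (half-turn symmetric). Fully in, the lugs rest on an inner floor: the cartridge's origin is 6 mm above this one (24 mm if the lugs rest on the plate). It then turns clockwise seen from above, to a stop about 75 degrees from the slots.
- port_mouth (a point): Centre of the port's mouth, level with the plate's top, 38 mm above the bench; axes as the port's. Mouth: round hole of radius 27 mm with two opposite slots along x, 26 mm wide, reaching 47 mm from the axis. Plate 6 mm thick, 12 mm of height for the lugs below it; past 40 degrees of turn they are wholly under it. No spring; anticlockwise is blocked.
Things that resemble listed ones, but are neither listed nor needed, are in the scene too. Leave any green, pink or turquoise look-alike of the cartridge alone.

How it is judged:
On the way:
1. the cartridge is pushed down through the slots, its lugs below the top plate (z of cartridge in the frame of port below 0.0105 m and horizontal distance between cartridge and port below 0.012 m), for 0.1 s.
At the end, for the whole second after the job is handed in: Two-lug cartridge upright (0.15 rad) in the port, lugs under the top plate (origin < 10.5 mm above the port's, < 12 mm off its axis), turned over 0.75 rad (43 degrees) from the slots, at rest; three-lug cartridge within 20 mm of its start (all of step 1 and angle between the x axis of cartridge and the x axis of port, either way round above 0.75 rad and angle between cartridge's own z axis and vertical below 0.15 rad and linear speed of cartridge below 0.02 m/s and angular speed of cartridge below 0.1 rad/s and distance of three_lug from where it was at the start of the episode below 0.02 m); the robot touches nothing.
It fails at once if the three-lug cartridge is moved more than 20 mm (distance of three_lug from where it was at the start of the episode above 0.02 m).
It also fails if it takes over 42 s, if anything falls off the work surface, if the arm or the gripper's body presses on something with over 40 N, if the wrist force passes 120 N, or if a joint passes its speed limit or range.

## Working session

There is one attempt and no reset: what is moved stays moved. The work goes in short steps, Python scripts to look and compute and a tool call to move; the robot and the scene stay as the last step left them, time stands still between calls to the robot, and variables do not carry over. Pictures are saved under pics/ and viewed, at most 10 in all, crops included, and the job is handed in when it is done.

Besides the shell and the picture viewer there is one more tool, called after "Emit:" by a JSON object that holds its "fn" and its "kwargs". apply_moves: Moves the arm, as the interface text tells. Its arguments: {"type":"object","properties":{"moves":{"type":"array","items":{"type":"array","items":{"type":"array","items":{"type":"number"}}}},"jaw":{"type":"number"}},"required":["moves"]}

```bash
ls; mkdir -p pics; cat > h.py <<'E'
import numpy as np, cv2
from scipy.spatial.transform import Rotation as R
from rig import monitor, optics, env
def K(f,shape=(480,640)):
    F=shape[0]/2/np.tan(np.radians(f['vfov'])/2); return np.array([[F,0,f['cx']],[0,F,f['cy']],[0,0,1.]])
def campose(f,s=None):
    if 'hand_eye' in f:
        T=np.eye(4);T[:3,:3]=R.from_rotvec(s['tool_rot']).as_matrix();T[:3,3]=s['position'];return T@np.array(f['hand_eye'])
    T=np.eye(4);a=np.array(f['attitude'],float)
    T[:3,:3]=a if a.shape==(3,3) else R.from_rotvec(a).as_matrix() if a.size==3 else R.from_quat(a).as_matrix()
    T[:3,3]=f['eye'];return T
def unproj(f,T,px,z):
    d=np.array([f['k1'],0,0,0,0.]);p=cv2.undistortPoints(np.array(px,float).reshape(-1,1,2),K(f),d)[:,0]
    r=np.c_[p[:,0],-p[:,1],-np.ones(len(p))]@T[:3,:3].T
    return T[:3,3]+r*((z-T[2,3])/r[:,2])[:,None]
def proj(f,T,P):
    c=(np.atleast_2d(P)-T[:3,3])@T[:3,:3]; c=c*[1,-1,-1]
    return cv2.projectPoints(c,np.zeros(3),np.zeros(3),K(f),np.array([f['k1'],0,0,0,0.]))[0][:,0]
E
python3 - <<'E'
from h import *
s=monitor.sense();print(s)
for n in ['top','side','wrist']:
    f=optics.grab_frame(n);cv2.imwrite(f'pics/{n}0.png',f['color'][:,:,::-1]);print(n,{k:v for k,v in f.items() if k!='color'})
E
```

```text
pics
{'t': 0.0, 'qpos': array([-1.31499197,  0.46840737, -0.0115934 ,  1.60363288,  0.00597116,
        1.0713978 , -0.05623333]), 'joint_vel': array([ 2.30026338e-04,  7.21582748e-04, -2.83651323e-05,  1.74417389e-03,
        2.07855223e-03,  9.30450506e-04, -4.30056803e-04]), 'effort': array([-3.23144604e-05, -5.32389951e+01,  2.16216344e-02, -2.51292622e+01,
        1.14743566e-02,  7.77992274e-03,  1.71344880e-05]), 'position': array([0.19125142, 0.62067242, 0.24931486]), 'tool_rot': array([-4.67622053e-01, -3.10642638e+00,  2.83234174e-03]), 'force': array([ 0.3455998 , -0.91170305,  0.93141537]), 'torque': array([-0.06334711, -0.0160695 ,  0.00560573]), 'gripper_force': 0.0, 'gripper_width': 0.08563069902465298}
top {'vfov': 55.378469814575034, 'cx': 320.2268461548682, 'cy': 235.98746298957963, 'k1': -0.031349727304747166, 'eye': array([ 0.41152838, -0.01840137,  0.80441266]), 'attitude': array([ 0.10473985, -0.05643124, -1.5901202 ])}
side {'vfov': 56.490822994467315, 'cx': 320.32243645247956, 'cy': 239.864208954498, 'k1': -0.06308531925530221, 'eye': array([0.28068909, 0.35262782, 0.55553787]), 'attitude': array([ 0.23047673, -0.94456735, -2.49694054])}
wrist {'vfov': 67.65795595085154, 'cx': 316.7727094870134, 'cy': 239.90634345466253, 'k1': -0.0509986992033606, 'hand_eye': array([[-1.80055373e-04,  9.61246627e-01,  2.75689845e-01,
         6.87825505e-02],
       [ 9.99999982e-01,  1.87865210e-04, -1.92038102e-06,
         7.16757262e-04],
       [-5.36384903e-05,  2.75689840e-01, -9.61246643e-01,
        -1.24217754e-01],
       [ 0.00000000e+00,  0.00000000e+00,  0.00000000e+00,
         1.00000000e+00]])}
```

View pics/top0.png

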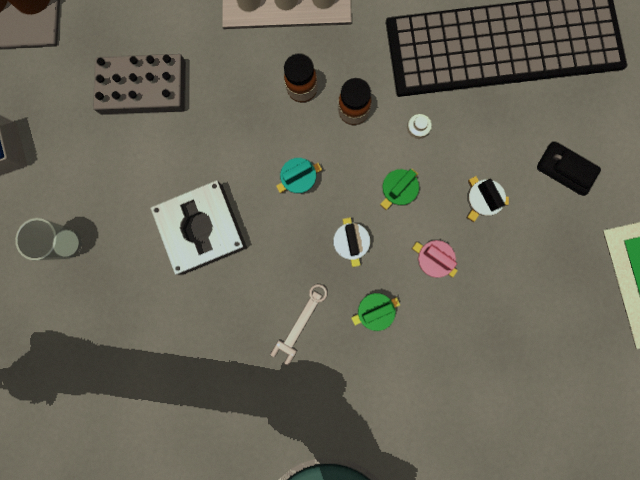

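View pics/side0.png

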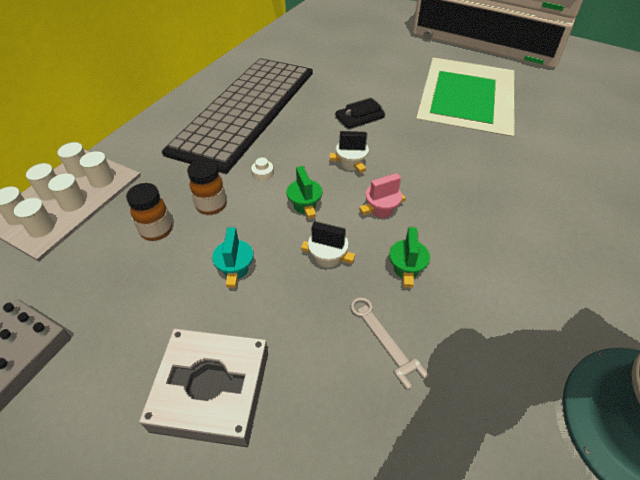

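```bash
python3 - <<'E'
from h import *
f=optics.grab_frame('top');im=np.ascontiguousarray(f['color'][:,:,::-1]);T=campose(f)
a=cv2.resize(im[205:277,316:388],(390,390),interpolation=cv2.INTER_CUBIC);b=cv2.resize(im[161:233,451:523],(390,390),interpolation=cv2.INTER_CUBIC)
cv2.imwrite('pics/crop.png',np.hstack([a,b]))
hsv=cv2.cvtColor(im,cv2.COLOR_BGR2HSV)
# brass lugs
m=cv2.inRange(hsv,(15,120,100),(32,255,255));n,l,st,c=cv2.connectedComponentsWithStats(m)
for i in range(1,n):
    if st[i,4]>15: print('brass',c[i].round(1),st[i,4],unproj(f,T,[c[i]],.022)[0,:2].round(4))
# white blobs
m=cv2.inRange(hsv,(0,0,170),(180,60,255));n,l,st,c=cv2.connectedComponentsWithStats(m)
for i in range(1,n):
    if st[i,4]>300 and st[i,0]<500:
        pts=np.argwhere(l==i)[:,::-1].astype(np.int32);h=cv2.convexHull(pts)
        P=unproj(f,T,h.reshape(-1,2).astype(float)+0,.040 if st[i,4]<3000 else .038)[:,:2].astype(np.float32)
        print('white',c[i].round(1),st[i,4],cv2.minEnclosingCircle(P),cv2.minAreaRect(P))
        if st[i,4]>3000:
            d=((cv2.cvtColor(im,cv2.COLOR_BGR2GRAY)<110)&(cv2.fillConvexPoly(np.zeros(l.shape,np.uint8),h,1)>0)).astype(np.uint8)
            n2,l2,s2,c2=cv2.connectedComponentsWithStats(d)
            for j in range(1,n2):
                if s2[j,4]>300:
                    p=np.argwhere(l2==j)[:,::-1];Q=unproj(f,T,p,.038)[:,:2];print('hole',c2[j],Q.mean(0),cv2.minAreaRect(Q.astype(np.float32)))
                elif s2[j,4]>4: print('screw',c2[j],unproj(f,T,[c2[j]],.038)[0,:2].round(4))
# bar
print('T dir',T[:3,:3].round(3))
E
```

```text
brass [317.4 167.2] 46 [0.6133 0.0074]
brass [473.2 180.1] 54 [ 0.5833 -0.2618]
brass [280.5 187.3] 51 [0.5791 0.0726]
brass [506.7 200.7] 26 [ 0.546  -0.3174]
brass [385.7 203.7] 78 [ 0.5456 -0.1094]
brass [472.9 215.3] 82 [ 0.5219 -0.258 ]
brass [346.8 220.4] 44 [ 0.5182 -0.0415]
brass [417.2 247. ] 73 [ 0.4695 -0.1603]
brass [355.2 262.5] 58 [ 0.4453 -0.0539]
brass [452.6 272.3] 43 [ 0.4251 -0.2185]
brass [395.3 301.8] 49 [ 0.3775 -0.1199]
brass [355.5 319.5] 56 [ 0.3491 -0.052 ]
white [419.7 124.3] 342 ((0.67870032787323, -0.17033571004867554), 0.01968292146921158) ((0.6789419054985046, -0.17001080513000488), (0.03598753735423088, 0.037489138543605804), 87.59523010253906)
white [195.9 227. ] 3792 ((0.5113914012908936, 0.21691036224365234), 0.08583816140890121) ((0.5115696787834167, 0.2168397456407547), (0.12346750497817993, 0.12345239520072937), 21.130054473876953)
screw [214.  185.5] [0.582  0.1856]
hole [195.79380531 226.7159292 ] [0.51128211 0.21664975] ((0.5117025375366211, 0.2166496366262436), (0.09333667159080505, 0.05275440216064453), 22.387453079223633)
screw [156.  209.5] [0.5427 0.2864]
screw [236.28571429 243.5       ] [0.4809 0.1469]
screw [177.5 268. ] [0.4414 0.2475]
white [479.5 200.6] 411 ((0.5498759746551514, -0.2779156267642975), 0.030697232112288475) ((0.5456100702285767, -0.26969730854034424), (0.06084812805056572, 0.041335150599479675), 26.365768432617188)
white [350.  242.1] 601 ((0.48083940148353577, -0.047506850212812424), 0.03052239865064621) ((0.4798823893070221, -0.04786426201462746), (0.05863603949546814, 0.058829959481954575), 88.27378845214844)
white [298.4 325.8] 707 ((0.3485965430736542, 0.0431395061314106), 0.07068101316690445) ((0.34748080372810364, 0.040410250425338745), (0.032448798418045044, 0.13996559381484985), 59.10641098022461)
T dir [[-0.019  0.995 -0.102]
 [-0.999 -0.022 -0.03 ]
 [-0.032  0.102  0.994]]
```

View pics/crop.png

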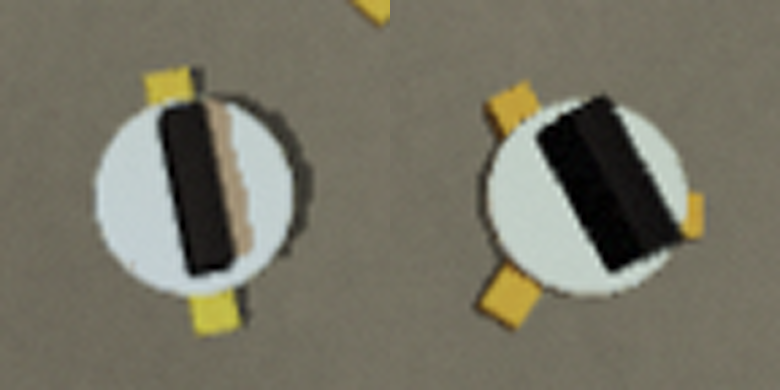

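The two-lug cartridge is at top px (352,241): white, with black bar and two opposite brass lugs. The white one at (487,197) has three lugs, so I leave it alone; so too the green, pink and turquoise ones. The port is at (196,227).

```bash
cat >> h.py <<'E'
def go(p,yaw=None,s=None):
    "shift (tool axes, mm) and turn to reach p, with tool pointing straight down and tool y at yaw deg (world)"
    s=s or monitor.sense();A=R.from_rotvec(s['tool_rot'])
    print('t',round(s['t'],2),'pos',s['position'].round(4),'ty',np.degrees(np.arctan2(*A.as_matrix()[[1,0],1])).round(2),'F',s['force'].round(1),'w',round(s['gripper_width'],4))
    print(' shift',(A.inv().apply(np.array(p)-s['position'])*1e3).round(1),end=' ')
    if yaw is not None:
        a=np.radians(yaw);y=np.array([np.cos(a),np.sin(a),0]);z=np.array([0,0,-1.]);B=R.from_matrix(np.c_[np.cross(y,z),y,z])
        print('turn',(A.inv()*B).as_rotvec().round(4))
E
python3 - <<'E'
from h import *
go([.44,.28,.25],90); go([.4815,-.0477,.2],99.65)
E
```

```text
t 0.2 pos [0.1913 0.6209 0.2497] ty 72.88 F [ 0.4 -0.5  0.6] w 0.0855
 shift [-338.1 -252.5   -0. ] turn [-1.100e-03 -1.000e-04 -2.989e-01]
t 0.2 pos [0.1913 0.6209 0.2497] ty 72.88 F [ 0.4 -0.5  0.6] w 0.0855
 shift [-474.2 -553.4   50.3] turn [-1.100e-03 -2.000e-04 -4.673e-01]
```

Emit:
{"fn": "apply_moves", "kwargs": {"moves": [[[-30,-22,0,0,0,-0.03],[-60,-44,0,0,0,-0.06],[-90,-66,0,0,0,-0.09],[-120,-88,0,0,0,-0.12],[-150,-110,0,0,0,-0.15]]], "jaw": 1}}

```text
t: 0.62
position: [0.3031, 0.4703, 0.2502]
tool_rot: [-0.231, -3.133, 0.0]
force: [1.1, 0.6, 0.5]
gripper_width: 0.0852
gripper_force: 0.0
```

```bash
python3 - <<'E'
from h import *
go([.44,.28,.25],90); go([.4815,-.0477,.2],99.65)
E
```

```text
t 0.62 pos [0.3031 0.4703 0.2502] ty 81.57 F [1.1 0.6 0.5] w 0.0852
 shift [-163.3 -168.2    0.2] turn [-0.0002 -0.     -0.1471]
t 0.62 pos [0.3031 0.4703 0.2502] ty 81.57 F [1.1 0.6 0.5] w 0.0852
 shift [-252.4 -486.2   50.3] turn [-2.000e-04 -0.000e+00 -3.155e-01]
```

Emit:
{"fn": "apply_moves", "kwargs": {"moves": [[[-25,-32,0,0,0,-0.04],[-50,-64,0,0,0,-0.08],[-75,-96,0,0,0,-0.12],[-100,-128,0,0,0,-0.16],[-125,-160,0,0,0,-0.2]]]}}

```text
t: 1.03
position: [0.4028, 0.2932, 0.2504]
tool_rot: [-0.084, 3.14, 0.0]
force: [0.8, -0.3, 0.2]
gripper_width: 0.0853
gripper_force: 0.0
```

```bash
python3 - <<'E'
from h import *
go([.4815,-.0477,.2],99.65)
E
```

```text
t 1.03 pos [0.4028 0.2932 0.2504] ty 93.05 F [ 0.8 -0.3  0.2] w 0.0853
 shift [ -60.4 -344.7   50.3] turn [ 0.0002  0.0002 -0.1151]
```

Emit:
{"fn": "apply_moves", "kwargs": {"moves": [[[-8,-36,0,0,0,-0.03],[-16,-72,0,0,0,-0.06],[-25,-108,0,0,0,-0.09],[-34,-144,0,0,0,-0.115],[-42,-180,0,0,0,-0.115]]]}}

```text
t: 1.45
position: [0.4536, 0.1157, 0.2505]
tool_rot: [-0.262, 3.13, 0.0]
force: [1.2, -0.9, -0.8]
gripper_width: 0.0854
gripper_force: 0.0
```

```bash
python3 - <<'E'
from h import *
go([.4815,-.0477,.2],99.65)
E
```

```text
t 1.45 pos [0.4536 0.1157 0.2505] ty 99.58 F [ 1.2 -0.9 -0.8] w 0.0854
 shift [  -0.3 -165.8   50.4] turn [ 0.0002  0.0005 -0.0012]
```

Emit:
{"fn": "apply_moves", "kwargs": {"moves": [[[0,-36,10,0,0,0],[0,-72,20,0,0,0],[0,-108,30,0,0,0],[0,-140,40,0,0,0],[0,-163,50,0,0,0]]]}}

```text
t: 1.87
position: [0.4804, -0.0465, 0.2001]
tool_rot: [-0.256, 3.13, -0.001]
force: [-0.6, 1.0, 0.6]
gripper_width: 0.0853
gripper_force: 0.0
```

```bash
python3 - <<'E'
from h import *
s=monitor.sense();f=optics.grab_frame('wrist');im=np.ascontiguousarray(f['color'][:,:,::-1]);T=campose(f,s)
hsv=cv2.cvtColor(im,cv2.COLOR_BGR2HSV)
m=cv2.inRange(hsv,(15,120,100),(32,255,255));n,l,st,c=cv2.connectedComponentsWithStats(m)
for i in range(1,n):
    if st[i,4]>60: print('brass',c[i].round(1),st[i,4],unproj(f,T,[c[i]],.022)[0,:2].round(4))
m=cv2.inRange(hsv,(0,0,150),(180,70,255));n,l,st,c=cv2.connectedComponentsWithStats(m)
for i in range(1,n):
    if st[i,4]>1500:
        pts=np.argwhere(l==i)[:,::-1].astype(np.int32);h=cv2.convexHull(pts)
        P=unproj(f,T,h.reshape(-1,2),.040)[:,:2].astype(np.float32);print('white',c[i].round(),st[i,4],cv2.minEnclosingCircle(P))
cv2.imwrite('pics/w1.png',im)
go([.4815,-.0477,.2],99.65,s)
E
```

```text
brass [337.3  56.1] 268 [ 0.3496 -0.052 ]
brass [245.   79.9] 236 [ 0.3783 -0.1206]
brass [118.8 120.4] 127 [ 0.4243 -0.22  ]
brass [314. 180.] 287 [ 0.4471 -0.0544]
brass [185.3 186.4] 301 [ 0.4699 -0.1614]
brass [ 74.2 229.1] 435 [ 0.5237 -0.259 ]
brass [234.8 279.6] 318 [ 0.5476 -0.1111]
brass [ 74.4 288.2] 232 [ 0.582  -0.2605]
brass [417.1 336.8] 127 [0.5782 0.0672]
brass [349.8 357.6] 211 [0.6111 0.0076]
white [ 65. 182.] 42516 ((0.5294682383537292, -0.2717624306678772), 0.20093221962451935)
white [419. 174.] 118332 ((0.4816935658454895, 0.026912573724985123), 0.2480780929327011)
white [587. 310.] 10805 ((0.5487674474716187, 0.22374892234802246), 0.11470279842615128)
t 1.87 pos [ 0.4804 -0.0465  0.2001] ty 99.35 F [-0.6  1.   0.6] w 0.0853
 shift [-0.9 -1.3  0.1] turn [-0.0009  0.0006 -0.0052]
```

View pics/w1.png

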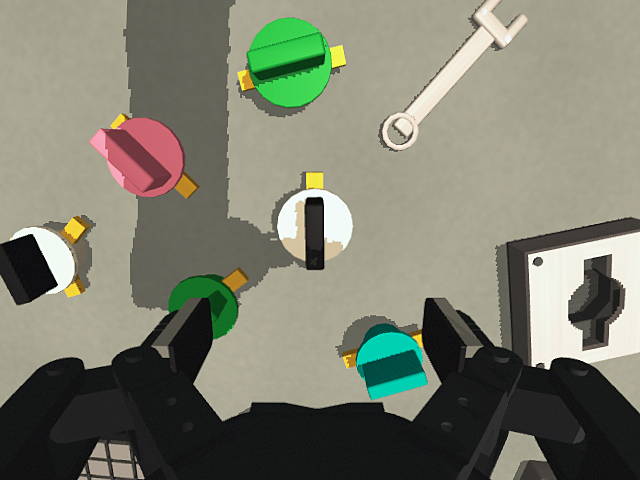

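The wrist view shows the two-lug cartridge at (315,225), aligned with the jaw, with neighbours clear of the fingers. Descend.

Emit:
{"fn": "apply_moves", "kwargs": {"moves": [[[-1.5,-1,34,0,0,-0.005],[-1.5,-1,68,0,0,-0.005],[-1.5,-1,100,0,0,-0.005],[-1.5,-1,122,0,0,-0.005],[-1.5,-1,136,0,0,-0.005]]]}}

```text
t: 2.33
position: [0.4804, -0.0437, 0.0618]
tool_rot: [0.268, -3.126, -0.001]
force: [-0.2, 0.3, 1.5]
gripper_width: 0.0855
gripper_force: 0.0
```

Emit:
{"fn": "apply_moves", "kwargs": {"moves": [[[0,0,0,0,0,0],[0,0,0,0,0,0],[0,0,0,0,0,0],[0,0,0,0,0,0],[0,0,0,0,0,0]]], "jaw": 0}}

```text
t: 2.75
position: [0.4829, -0.0439, 0.0655]
tool_rot: [-0.269, 3.128, -0.0]
force: [0.4, 0.4, -0.3]
gripper_width: 0.0259
gripper_force: 0.0
```

Emit:
{"fn": "apply_moves", "kwargs": {"moves": [[[0,0,0,0,0,0],[0,0,0,0,0,0],[0,0,0,0,0,0],[0,0,0,0,0,0],[0,0,0,0,0,0]]]}}

```text
t: 3.17
position: [0.4824, -0.044, 0.0649]
tool_rot: [-0.268, 3.129, 0.0]
force: [-1.1, -0.1, 6.6]
gripper_width: 0.0131
gripper_force: 62.5
```

Emit:
{"fn": "apply_moves", "kwargs": {"moves": [[[0,0,-12,0,0,0],[0,0,-36,0,0,0],[0,0,-66,0,0,0],[0,0,-90,0,0,0],[0,0,-100,0,0,0]]]}}

```text
t: 3.58
position: [0.4831, -0.0441, 0.1668]
tool_rot: [-0.268, 3.126, -0.0]
force: [0.8, 0.7, -3.2]
gripper_width: 0.0126
gripper_force: 61.3
```

```bash
python3 - <<'E'
from h import *
go([.5118,.2166,.165],111)
f=optics.grab_frame('side');cv2.imwrite('pics/s1.png',f['color'][:,:,::-1])
E
```

```text
t 3.58 pos [ 0.4831 -0.0441  0.1668] ty 99.8 F [ 0.8  0.7 -3.2] w 0.0126
 shift [-72.6 252.    2. ] turn [-0.0008  0.0038 -0.1955]
```

View pics/s1.png

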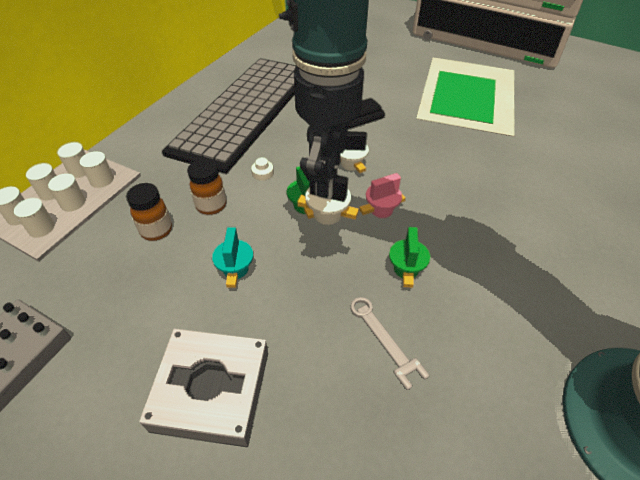

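The cartridge is held level with its lugs at about (307,203) and (350,211), and the others are untouched. Carry it to the port.

Emit:
{"fn": "apply_moves", "kwargs": {"moves": [[[-8,25,0,0,0,-0.03],[-17,60,0,0,0,-0.07],[-27,95,0,0,0,-0.11],[-37,130,0,0,0,-0.15],[-48,165,0,0,0,-0.195]]]}}

```text
t: 4.05
position: [0.4999, 0.1282, 0.1626]
tool_rot: [0.574, -3.086, 0.0]
force: [0.4, -0.4, -3.5]
gripper_width: 0.0133
gripper_force: 61.2
```

```bash
python3 - <<'E'
from h import *
go([.5118,.2166,.165],111)
E
```

```text
t 4.05 pos [0.4999 0.1282 0.1626] ty 111.08 F [ 0.4 -0.4 -3.5] w 0.0133
 shift [-42.9  78.2  -2.5] turn [ 0.0004 -0.0028  0.0014]
```

Emit:
{"fn": "apply_moves", "kwargs": {"moves": [[[-14,26,0,0,0,0],[-28,52,0,0,0,0],[-41,75,0,0,0,0],[-41,75,0,0,0,0],[-41,75,0,0,0,0]]]}}

```text
t: 4.47
position: [0.5112, 0.213, 0.1622]
tool_rot: [0.577, -3.085, 0.001]
force: [0.4, -0.3, -2.7]
gripper_width: 0.0129
gripper_force: 61.2
```

```bash
python3 - <<'E'
from h import *
go([.5118,.2166,.165],111)
s=monitor.sense();f=optics.grab_frame('wrist');im=np.ascontiguousarray(f['color'][:,:,::-1]);cv2.imwrite('pics/w2.png',im)
g=optics.grab_frame('top');cv2.imwrite('pics/t2.png',g['color'][:,:,::-1])
cv2.imwrite('pics/c2.png',np.hstack([im[100:460,140:500],cv2.resize(np.ascontiguousarray(g['color'][160:290,130:260,::-1]),(360,360),interpolation=cv2.INTER_CUBIC)]))
E
```

```text
t 4.47 pos [0.5112 0.213  0.1622] ty 111.19 F [ 0.4 -0.3 -2.7] w 0.0129
 shift [-1.8  3.1 -2.8] turn [ 0.0002 -0.0031  0.0034]
```

View pics/c2.png

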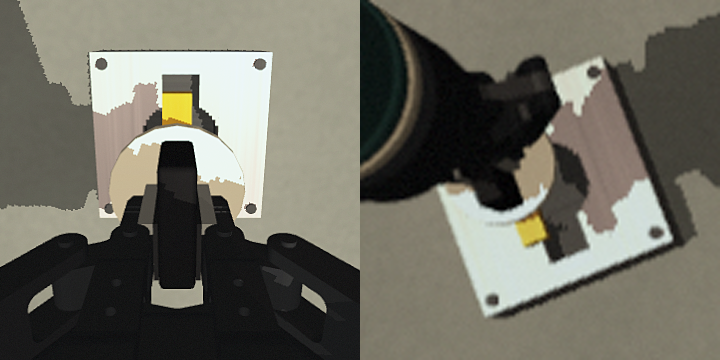

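Wrist view (left): the lug at full-image (317,208), the slot (302-339, 174+), and screws at roughly (240,164) and (400,164). Measure the lug, flange and screws together.

```bash
python3 - <<'E'
from h import *
s=monitor.sense();im=cv2.imread('pics/w2.png');f=optics.grab_frame('wrist');T=campose(f,s);A=R.from_rotvec(s['tool_rot'])
tl=lambda P:(A.inv().apply(np.atleast_2d(P)-s['position'])*1e3).round(1)
hsv=cv2.cvtColor(im,cv2.COLOR_BGR2HSV);zc=s['position'][2]-.065
m=cv2.inRange(hsv,(15,120,60),(32,255,255));n,l,st,c=cv2.connectedComponentsWithStats(m)
for i in range(1,n):
    if st[i,4]>300 and 250<c[i][0]<400:
        print('lug box',st[i]); x,y,w,h,_=st[i]
        print(' lug outer corners tool',tl(unproj(f,T,[[x,y],[x+w,y],[x,y+h],[x+w,y+h]],zc+.022)))
# screws
g=cv2.cvtColor(im,cv2.COLOR_BGR2GRAY);P=[]
for a,b in [(241,164),(400,164),(390,309),(247,309)]:
    w=g[b-9:b+10,a-9:a+10];_,q=cv2.threshold(w,0,255,cv2.THRESH_BINARY_INV+cv2.THRESH_OTSU)
    n,l,st,c=cv2.connectedComponentsWithStats(q);j=1+np.argmax(st[1:,4]);p=c[j]+[a-9,b-9];W=unproj(f,T,[p],.038)[0];P.append(W);print('screw',p.round(1),st[j,4],W.round(4),tl(W))
P=np.array(P);print('mean port world',P.mean(0),np.linalg.norm(P-np.roll(P,1,0),axis=1))
# flange extremes
w=(g>110).astype(np.uint8); 
print('proj of expected port', proj(f,T,[[.5118,.2166,.038]]),'flange ctr at TCP axis',proj(f,T,[A.apply([0,0,.025])+s['position']]))
E
```

```text
lug box [ 302  191   31   34 1000]
 lug outer corners tool [[44.4 -7.1 43.1]
 [44.4  7.5 43.1]
 [28.  -7.2 43.1]
 [28.   7.7 43.1]]
screw [240.8 163.6] 113 [0.482  0.1428 0.038 ] [[ 51.5 -52.2 124.9]]
screw [399.3 163.7] 118 [0.4432 0.2443 0.038 ] [[ 51.5  56.4 124.8]]
screw [390.1 307.8] 107 [0.5446 0.2828 0.038 ] [[-57.   56.1 124.5]]
screw [245.7 305.7] 160 [0.5825 0.1787 0.038 ] [[-55.2 -54.6 124.6]]
mean port world [0.51305845 0.21217207 0.038     ] [0.10672585 0.10862948 0.10845502 0.11074302]
proj of expected port [[325.29871422 239.74377925]] flange ctr at TCP axis [[317.09257374 294.51218145]]
```

Emit:
{"fn": "apply_moves", "kwargs": {"moves": [[[-2.5,1,5,0,0,0.003],[-4.8,2.2,20,0,0,0.003],[-4.8,2.2,40,0,0,0.003],[-4.8,2.2,55,0,0,0.003],[-4.8,2.2,60,0,0,0.003]]]}}

```text
t: 5.03
position: [0.515, 0.2137, 0.1018]
tool_rot: [0.564, -3.087, 0.002]
force: [-0.3, 0.4, -1.9]
gripper_width: 0.013
gripper_force: 61.1
```

```bash
python3 - <<'E'
from h import *
go([.515,.2155,.071],111)
s=monitor.sense();f=optics.grab_frame('wrist');im=np.ascontiguousarray(f['color'][:,:,::-1])
cv2.imwrite('pics/w3.png',im[100:460,80:560])
E
```

```text
t 5.03 pos [0.515  0.2137 0.1018] ty 110.71 F [-0.3  0.4 -1.9] w 0.013
 shift [-0.8  1.7 30.8] turn [-0.0006 -0.0041 -0.005 ]
```

View pics/w3.png

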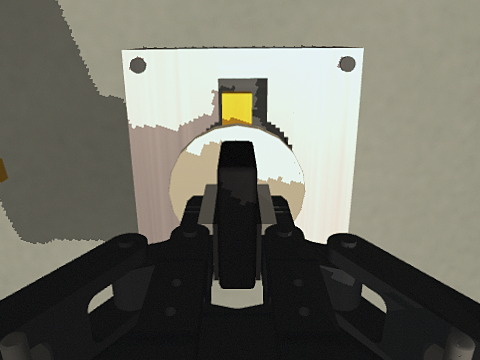

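```bash
python3 - <<'E'
from h import *
s=monitor.sense();f=optics.grab_frame('wrist');T=campose(f,s);A=R.from_rotvec(s['tool_rot'])
tl=lambda px,z:(A.inv().apply(unproj(f,T,px,z)-s['position'])*1e3).round(1)
z=s['position'][2]-.065
print('lug end',tl([[302,193],[332,193]],z+.022)[:,:2],'slot end',tl([[298.5,179],[347.5,179]],.038)[:,:2],'screws',tl([[218,165],[427.5,164]],.038)[:,:2])
E
```

```text
lug end [[43.5 -7.1]
 [43.5  7. ]] slot end [[47.7 -9.7]
 [47.7 15.9]] screws [[ 55.  -51.4]
 [ 55.6  57.3]]
```

Emit:
{"fn": "apply_moves", "kwargs": {"moves": [[[-0.7,3,0,0,0,-0.004],[-0.7,3,6,0,0,-0.004],[-0.7,3,12,0,0,-0.004],[-0.7,3,17,0,0,-0.004],[-0.7,3,20,0,0,-0.004]]]}}

```text
t: 5.55
position: [0.5156, 0.2182, 0.0837]
tool_rot: [0.573, -3.088, 0.0]
force: [0.1, -0.2, -2.6]
gripper_width: 0.0132
gripper_force: 61.2
```

Emit:
{"fn": "apply_moves", "kwargs": {"moves": [[[0,0,3,0,0,0],[0,0,6,0,0,0],[0,0,9,0,0,0],[0,0,11,0,0,0],[0,0,11,0,0,0]]]}}

```text
t: 5.97
position: [0.5156, 0.2182, 0.0728]
tool_rot: [0.573, -3.088, 0.0]
force: [0.4, -0.0, -3.0]
gripper_width: 0.013
gripper_force: 61.2
```

Emit:
{"fn": "apply_moves", "kwargs": {"moves": [[[0,0,1,0,0,0],[0,0,1.5,0,0,0],[0,0,2,0,0,0],[0,0,2,0,0,0]]]}}

```text
t: 6.3
position: [0.5159, 0.2183, 0.0714]
tool_rot: [-0.573, 3.089, 0.0]
force: [0.7, 0.0, -2.3]
gripper_width: 0.0132
gripper_force: 61.2
```

Emit:
{"fn": "apply_moves", "kwargs": {"moves": [[[0,-0.2,0,0,0,0.1],[0,-0.3,0,0,0,0.2],[0.1,-0.4,0,0,0,0.3],[0.1,-0.6,0,0,0,0.4],[0.2,-0.7,0,0,0,0.5]]]}}

```text
t: 6.72
position: [0.516, 0.2177, 0.0715]
tool_rot: [0.216, 3.134, 0.0]
force: [0.2, 0.3, -3.1]
gripper_width: 0.0136
gripper_force: 61.2
```

Emit:
{"fn": "apply_moves", "kwargs": {"moves": [[[0,-0.2,0,0,0,0.1],[0,-0.3,0,0,0,0.2],[0.1,-0.4,0,0,0,0.3],[0.1,-0.6,0,0,0,0.4],[0.2,-0.7,0,0,0,0.5]]]}}

```text
t: 7.13
position: [0.5157, 0.2171, 0.0715]
tool_rot: [0.985, 2.983, 0.001]
force: [0.1, -0.7, -2.4]
gripper_width: 0.0133
gripper_force: 61.2
```

```bash
python3 - <<'E'
from h import *
go([.5155,.218,.071],111-72);s=monitor.sense();print(s['torque'].round(2),s['qpos'].round(2))
E
```

```text
t 7.13 pos [0.5157 0.2171 0.0715] ty 53.47 F [ 0.1 -0.7 -2.4] w 0.0133
 shift [0.7 0.6 0.5] turn [ 4.000e-04 -1.000e-04  2.525e-01]
[-0.01 -0.01 -0.02] [-0.77  0.59  0.4   1.96 -0.36  0.66  0.8 ]
```

Emit:
{"fn": "apply_moves", "kwargs": {"moves": [[[0,0,0,0,0,0.08],[0,-0.2,0.3,0,0,0.16],[0,-0.3,0.6,0,0,0.22],[0,-0.3,0.8,0,0,0.26],[0,-0.3,0.8,0,0,0.26]]]}}

```text
t: 7.55
position: [0.5144, 0.2165, 0.0709]
tool_rot: [-1.355, -2.832, 0.003]
force: [-4.1, -1.0, 5.6]
gripper_width: 0.0131
gripper_force: 62.4
```

```bash
python3 - <<'E'
from h import *
go([.5155,.218,.071],111-75);s=monitor.sense();print(s['torque'].round(2))
E
```

```text
t 7.55 pos [0.5144 0.2165 0.0709] ty 38.85 F [-4.1 -1.   5.6] w 0.0131
 shift [ 0.5  1.8 -0.1] turn [-0.0024 -0.001   0.0497]
[-0.55  0.94  0.16]
```

Emit:
{"fn": "apply_moves", "kwargs": {"moves": [[[0,0,-0.5,0,0,0],[0,0,-0.5,0,0,0],[0,0,-0.5,0,0,0],[0,0,-0.5,0,0,0],[0,0,-0.5,0,0,0]]], "jaw": 0.7}}

```text
t: 7.97
position: [0.5158, 0.2168, 0.0712]
tool_rot: [1.356, 2.833, 0.001]
force: [-0.2, -0.3, -0.0]
gripper_width: 0.0597
gripper_force: 0.0
```

Emit:
{"fn": "apply_moves", "kwargs": {"moves": [[[0,0,-10,0,0,0],[0,0,-35,0,0,0],[0,0,-65,0,0,0],[0,0,-95,0,0,0],[0,0,-120,0,0,0]]]}}

```text
t: 8.38
position: [0.516, 0.2165, 0.1936]
tool_rot: [1.357, 2.832, 0.002]
force: [0.5, 1.0, -0.2]
gripper_width: 0.0601
gripper_force: 0.0
```

```bash
python3 - <<'E'
from h import *
go([.5155,.218,.19],39)
f=optics.grab_frame('wrist');g=optics.grab_frame('side')['color']
cv2.imwrite('pics/e.png',np.hstack([f['color'][60:420,120:520,::-1],cv2.resize(np.ascontiguousarray(g[290:470,90:290,::-1]),(400,360))]))
E
```

```text
t 8.38 pos [0.516  0.2165 0.1936] ty 38.8 F [ 0.5  1.  -0.2] w 0.0601
 shift [1.5 0.6 3.6] turn [ 0.0016  0.0004 -0.0034]
```

View pics/e.png

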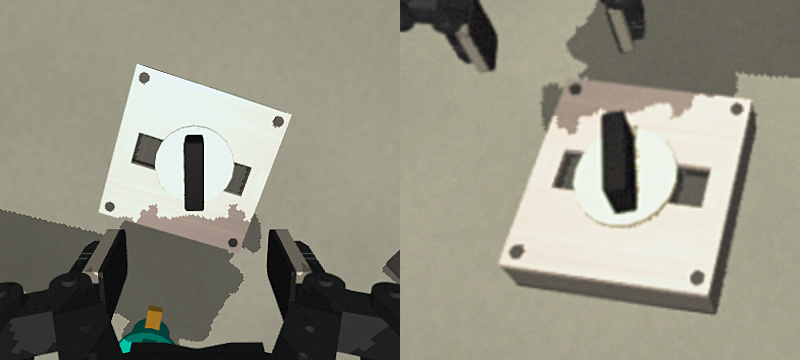

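The cartridge sits level in the port with its flange just above the plate. The bar is turned about 72° from the now-empty slots, the lugs are hidden under the plate, and the gripper is clear.

```bash
python3 -c "
from rig import env
print(env.job_done())"
```

```text
the job is handed in; nothing more can be done
None
```

I pushed the two-lug cartridge fully into the port, twisted it about 72° clockwise (the stop is at about 75°), released it and handed the job in; I left the three-lug cartridge alone, and no verdict came back.

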